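# Second slotted weight on the load-cell hanger

### The arm

A 6-joint arm with a two-finger parallel gripper is mounted at the origin on the work surface. World frame = base frame: x ahead of the robot, y to its left, z up, the work surface at z = 0. Lengths are in mm, angles in rad, forces in N, time in s.
With the tool pointing down it reaches from about 300 to 875 mm from the base axis. Payload 4.2 kg.
Tool frame: the origin (TCP) lies on the centre line of the jaws, within the pads' length; the fingertips stand 25 mm ahead of it and the grasp point (between the pads) lies 6 mm ahead of it (tcp_to_tips is the distance from the TCP to the fingertips, in mm); z points along the fingers, y is the line along which they close (so a half turn about z gives the same grasp; the last joint's range is limited). The gripper opens to 85 mm and grips with 20 to 120 N. Pads are 22 mm wide; open, the fingers measure 114 mm over their backs; the gripper's body (76 mm by 85 mm) begins 54 mm behind the grasp point. The pads swing forward as they close: fully open they stand 13 mm farther back than shut.
Start: joints at [-1.339, 0.32, 1.565, -0, 1.257, -0.02], TCP at [143.261, -556.88, 256.338] pointing down, gripper open.
Joint ranges: [-3.11, 3.11], [-0.84, 2.01], [0.21, 2.61], [-1.34, 4.49], [0.05, 2.63], [-2.56, 2.56]. Speed limits (rad/s): [2.57, 2.57, 3.14, 3.14, 3.14, 3.14].

### API

Orientations are given as [roll, pitch, yaw] about the fixed x, y, z axes, in that order (R = Rz(yaw) Ry(pitch) Rx(roll)).
In Python, from plant import get_obs, grab_frame, get_calibration, finish_job, tcp_to_tips gives the robot as it stands.
- The arm moves only by the tool servo_tool, never from a script. Its arguments are lists of equal length, an entry for each row: "dp": the shift along the tool's x, y, z in mm, a list of three; "yaw": the turn about the tool's z in rad; "gripper": the opening, from 0 (shut) to 1 (fully open). In form: {"dp": [[x, y, z], ...], "yaw": [yaw, ...], "gripper": [gripper, ...]}. A call has 1 to 20 rows; each row shifts and turns the commanded pose from where the row before left it, along the tool's axes as they then stand; what a row does not reach is not made up. A row lasts 1/8 s, in which the tool goes at most 62.5 mm and 10.7 degrees, less where a joint would pass 70% of its speed; a pose out of reach is approached as far as the arm can. A call with a gripper value outside its range is refused whole. The fingers move at their own pace and stop on an object; "squeeze" is the grip in N (left out, the last holds). Time passes only in rows, so rows that do not move let the fingers close. It gives the time, the measured TCP pose, the force, the opening and the grip force at its end, in the units of the state.
- get_obs(): the state, without advancing time (a new reading comes with each control period).
- grab_frame(name): name is "scene" or "top"; returns the picture (400x640x3 uint8, red, green, blue); there is no depth.
- get_calibration(name): a dict with "fovy" (degrees; the focal length in pixels is half the picture's height over the tangent of half this angle, whatever the lens; pixels are square), "cx", "cy" (the principal point, pixels), "extrinsics" (4x4, takes a point from camera to world coordinates). Camera axes: x right, y down, z forward; pixel columns grow to the right and rows downward; lengths in mm; the calibration is good to about 2 mm. A picture is of the moment at which its call begins. get_calibration takes no time and is no camera call.
- finish_job(): hands the job in; it is judged then, once.
The state is a dict: "t": time; "joints": joint angles; "joint_vel": joint speeds; "joint_torque": joint torques, N m; "tool_pos": TCP position; "eef_rot": TCP orientation; "contact_force": force on the tool from outside, world axes, zero at the start; "ft_torque": the same for the moment, N m; "grip_width": opening from 0.0 (shut) to 1.0 (fully open); "grip_force": force on a finger pad.
Only numpy, scipy, OpenCV 4.12 (cv2) and the standard library are available. Lean on these libraries where they do the work, as an engineer would, in place of code of your own. Each camera call takes 0.05 s, during which the arm holds its last target. There are 200 camera calls.

### The job

The load-cell rig on the electronics bench is to be calibrated with two equal slotted weights, and one is already on its hanger. Take the other large slotted steel weight from the bench and lower it over the stem so that it lies flat on the first one, with its slot facing the opposite way to the slot below so that neither can slide off. Set it down gently rather than dropping it, and leave the first weight seated on the hanger.

Things in the scene. Friction and masses are not known exactly. Their poses are not given: they have to be found in the camera images.
- weight_centre (a point): Large slotted weight to hang, lying flat: plain steel disc, 60 mm across, 18 mm thick, 0.28 kg, with a slot 20 mm wide from the rim to 10 mm past the centre. Point: its centre, half-way up. x points along the slot to its open mouth, z up. Rim flats 57 mm apart at +y and -y suit a grasp from above. Not wanted: the small slotted weight (42 mm) and the plain ring (60 mm, no slot) near it
- weight_mouth (a point): Open mouth of that weight's slot: the point at its rim, 30 mm from its centre along its x axis, half-way up. Same axes
- lower_centre (a point): First slotted weight, already on the hanger: same shape and size (60 mm disc, 18 mm thick, 20 mm slot), loose, lying flat on the pan with the stem in its slot. Point: its centre, half-way up. x points along its slot to the open mouth, z up
- hanger_seat (a point): Hanger of the load-cell rig: round steel pan 56 mm across with a thin upright stem (6 mm across, free round top 53 mm above the pan) at its centre, on an aluminium beam over a plywood base fixed to the bench. Point: on the stem's axis at the pan's upper face, 45 mm above the bench; the first weight's top is 18 mm above this point. z up, x along the beam
Not all that is in view belongs to the job. Of the things that look like the part that bears hanger_seat, the larger one is meant.

How it is judged (in metres and radians):
At the end, for the whole second after the job is handed in: Both large weights lie flat (within 8 degrees) on the hanger with the stem in their slots: the first on the pan, the second directly on it (centre height within 5 mm), each centred within 12 mm of the stem, the upper slot facing opposite to the lower one within 40 degrees, both at rest (horizontal distance between each of weight_centre, lower_centre and hanger_seat below 0.012 m and z of weight_centre in the frame of hanger_seat between 0.022 and 0.032 m and angle between each of weight_centre, lower_centre's own z axis and vertical below 0.15 rad and z of lower_centre in the frame of hanger_seat below 0.014 m and angle between the x axis of weight_centre and the x axis of lower_centre, either way round below 0.7 rad and x of weight_mouth in the frame of lower_centre below -0.005 m and linear speed of each of weight, lower below 0.02 m/s); the robot touches nothing.
It fails at once if the weight is dropped onto the hanger (it falls faster than 0.45 m/s there, a fall of about 10 mm) (horizontal distance between weight_centre and hanger_seat below 0.025 m and z of weight_centre in the frame of hanger_seat below 0.07 m and linear speed of weight above 0.45 m/s).
It also fails if it takes over 38 s, if anything falls off the work surface, if the arm or the gripper's body presses on something with over 40 N, if the wrist force passes 120 N, or if a joint passes its speed limit or range.

## Working session

There is one attempt and no reset: what is moved stays moved. The work goes in short steps, Python scripts to look and compute and a tool call to move; the robot and the scene stay as the last step left them, time stands still between calls to the robot, and variables do not carry over. Pictures are saved under pics/ and viewed, at most 10 in all, crops included, and the job is handed in when it is done.

Besides the shell and the picture viewer there is one more tool, called after ">>>" as name([rows], argument=value, ...), one row to a line, values as JSON. servo_tool: Moves the arm, as the interface text tells. Its arguments: {"type":"object","properties":{"dp":{"type":"array"},"yaw":{"type":"array"},"gripper":{"type":"array"},"squeeze":{"type":"number"}},"required":["dp","yaw","gripper"]}

```bash
mkdir -p pics; cat > h.py <<'E'
import numpy as np, cv2
from plant import *
def cam(n):
    c=get_calibration(n); f=200/np.tan(np.radians(c["fovy"])/2); return f,c["cx"],c["cy"],np.array(c["extrinsics"])
def ray(n,u,v,z):
    f,cx,cy,E=cam(n); d=E[:3,:3]@[(u-cx)/f,(v-cy)/f,1]; o=E[:3,3]; return o+d*(z-o[2])/d[2]
def proj(n,p):
    f,cx,cy,E=cam(n); q=E[:3,:3].T@(np.array(p)-E[:3,3]); return f*q[0]/q[2]+cx,f*q[1]/q[2]+cy
E
python3 - <<'E'
from h import *
for n in("scene","top"):
    im=grab_frame(n)[:,:,::-1]; cv2.imwrite(f"pics/{n}0.png",im); np.save(f"{n}0.npy",im)
    f,cx,cy,E=cam(n); print(n,f,cx,cy,E.round(3).tolist())
print(get_obs())
E
```

```text
scene 452.9306349536019 310.8454563308016 199.98591470804715 [[-0.864, 0.295, -0.407, 858.223], [0.503, 0.495, -0.709, 690.844], [-0.008, -0.817, -0.576, 621.641], [0.0, 0.0, 0.0, 1.0]]
top 418.2256522599925 316.981048220174 197.17043154361366 [[0.011, -0.994, 0.11, 385.832], [-0.999, -0.014, -0.03, 25.667], [0.031, -0.109, -0.994, 904.895], [0.0, 0.0, 0.0, 1.0]]
{'t': 0.1, 'joints': array([-1.33898201e+00,  3.20222718e-01,  1.56556145e+00, -3.32059900e-06,
        1.25739268e+00, -1.99631515e-02]), 'joint_vel': array([-0.00194538, -0.00128817, -0.00273707,  0.00187593,  0.00035037,
       -0.00135701]), 'joint_torque': array([ 8.34466809e-04, -4.16407156e+01, -2.34704661e+01,  1.21423504e-04,
        4.86172125e-03,  5.00076098e-06]), 'tool_pos': array([ 143.17866911, -556.48855743,  255.56760291]), 'eef_rot': array([-3.14000872e+00, -2.84666815e-05,  2.51778474e-01]), 'contact_force': array([ 0.31566456, -0.22362571,  0.38711925]), 'ft_torque': array([-0.01329182,  0.01265334, -0.00219821]), 'grip_force': 0.0, 'grip_width': 1.0003316142844028}
```

View pics/scene0.png

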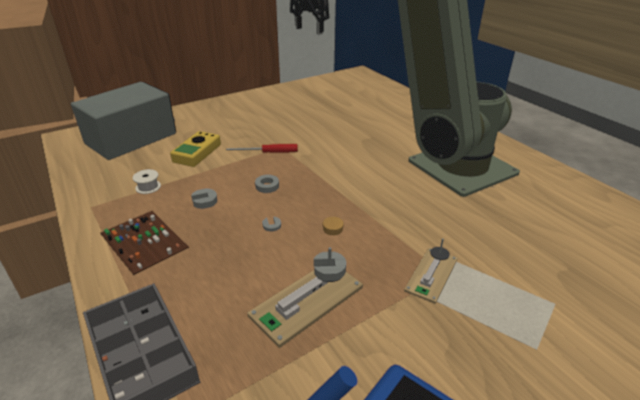

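View pics/top0.png

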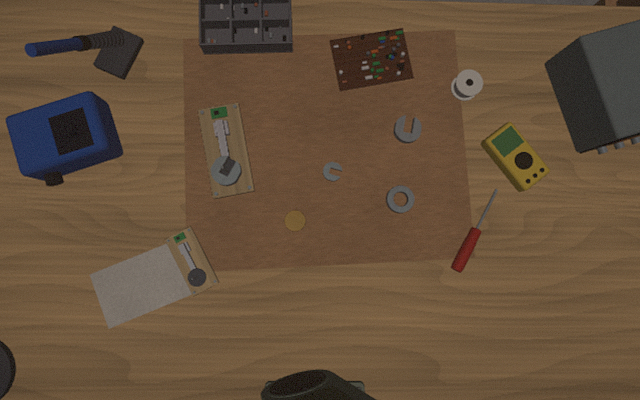

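The scene and top views agree. The top-view candidates are:
- Large slotted weight at (408,129), a 60 mm disc with a slot. This one fits.
- Small slotted weight at (333,172).
- Plain ring at (400,199), with no slot.
- Hanger at (226,169), the larger of the two rigs and already loaded. The smaller rig at (197,277) is the decoy.

I'll confirm in one crop and measure.

```bash
python3 - <<'E'
from h import *
print({k:v for k,v in get_calibration("top").items() if k!="extrinsics"})
a=np.load("top0.npy"); s=np.load("scene0.npy")
g=lambda im,x,y,w,h:cv2.resize(im[y:y+h,x:x+w],(400,300),interpolation=cv2.INTER_CUBIC)
def br(i): return np.clip(i.astype(float)*1.7,0,255).astype(np.uint8)
top=np.hstack([br(g(a,374,104,64,48)),br(g(a,194,144,64,48))])
bot=np.hstack([g(s,172,174,64,48),g(s,290,234,80,60)])
cv2.imwrite("pics/crop.png",np.vstack([top,bot]))
for nm,(x,y,w,h) in {"w":(385,108,45,42),"low":(205,148,42,42)}.items():
    c=a[y:y+h,x:x+w]; hsv=cv2.cvtColor(c,cv2.COLOR_BGR2HSV)
    m=((hsv[...,1]<70)&(hsv[...,2]>50)).astype(np.uint8)
    n,l,st,ce=cv2.connectedComponentsWithStats(m); k=1+np.argmax(st[1:,4])
    cn,_=cv2.findContours((l==k).astype(np.uint8),cv2.RETR_EXTERNAL,cv2.CHAIN_APPROX_NONE)
    (ux,uy),r=cv2.minEnclosingCircle(cn[0]); print(nm,st[k],"circle",ux+x,uy+y,r,"centroid",ce[k]+[x,y])
    z=18 if nm=="w" else 63
    print(ray("top",ux+x,uy+y,z), ray("top",*(ce[k]+[x,y]),z))
E
```

```text
{'fovy': 51.11525547431383, 'cx': 316.981048220174, 'cy': 197.17043154361366}
w [  9   7  28  28 455] circle 407.28125 128.609375 14.333642959594727 centroid [407.24175824 129.91648352]
[ 637.63066475 -197.02142397   18.        ] [ 634.69758864 -196.89650551   18.        ]
low [  5   0  31  38 742] circle 225.0416660308838 166.125 19.105525970458984 centroid [225.00673854 168.82345013]
[539.55281324 187.69797593  63.        ] [534.00516895 187.57532133  63.        ]
```

View pics/crop.png

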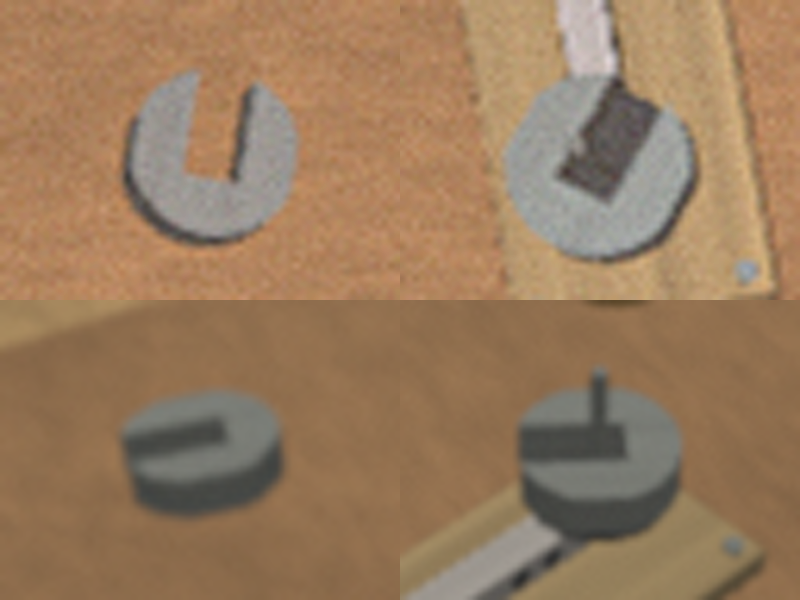

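The crop confirms it: the slotted disc has its slot end at (185,173)-(234,182) and its mouth at (197,80)-(252,88), in crop pixels. The lower weight's slot end is at (556,178)-(610,203) and its mouth at (617,85)-(660,110). The stem top is a spot near (578,147) in the top crop and (600,372) in the scene crop.

```bash
python3 - <<'E'
from h import *
T=lambda p,ox,oy,x0,y0,k=6.25,z=18,n="top":ray(n,x0+(p[0]-ox)/k-.5+.5/k,y0+(p[1]-oy)/k-.5+.5/k,z)[:2].round(1)
def yaw(a,b): d=b-a; return np.arctan2(d[1],d[0]).round(3)
w=lambda *p:T(p,0,0,374,104); l=lambda *p:T(p,400,0,194,144,z=63)
print("W centre",w(214,156),"slot",w(209.5,177.5),w(224.5,84),yaw(w(209.5,177.5),w(224.5,84)))
print("L centre",l(599,165),"slot",yaw(l(583,190),l(638,97)),l(583,190))
s=lambda p,x0,y0,k,ox,oy,z:T(p,ox,oy,x0,y0,k,z,"scene")
print("scene W centre",s((202,436),172,174,6.25,0,300,18),"L",s((600,444),290,234,5,400,300,63))
print("stem top z96 scene",s((600,376),290,234,5,400,300,96),"top",T((577,146),400,0,194,144,z=98))
print("tips",tcp_to_tips if not callable(tcp_to_tips) else [tcp_to_tips(x) for x in (1,.8,.67,0)] if 0 else tcp_to_tips)
E
```

```text
W centre [ 637.8 -198.2] slot [ 630.1 -196.5] [ 663.8 -202.3] -0.17
L centre [531.6 186.7] slot -0.495 [523.4 191.5]
scene W centre [ 638.2 -197.6] L [531.9 188.2]
stem top z96 scene [532.9 188.7] top [531.5 187. ]
tips 25.0
```

>>> servo_tool([
  [0, 0, 0],
  [0, 0, 0],
  [0, 0, 0],
  [26.7, -27.3, 9],
  [26.7, -27.3, 9],
  [26.7, -27.3, 9],
  [26.7, -27.3, 9],
  [26.7, -27.3, 9],
  [26.7, -27.3, 9],
  [26.7, -27.3, 9],
  [26.7, -27.3, 9],
  [26.7, -27.3, 9],
  [26.7, -27.3, 9],
  [26.7, -27.3, 9],
  [26.7, -27.3, 9],
  [26.7, -27.3, 9],
  [26.7, -27.3, 9],
  [26.7, -27.3, 9],
  [26.7, -27.3, 9],
], yaw=[0.14, 0.14, 0.14, 0, 0, 0, 0, 0, 0, 0, 0, 0, 0, 0, 0, 0, 0, 0, 0], gripper=[1, 1, 1, 1, 1, 1, 1, 1, 1, 1, 1, 1, 1, 1, 1, 1, 1, 1, 1], squeeze=50)

```text
t: 2.48
tool_pos: [638.3, -196.9, 111.4]
eef_rot: [3.142, 0.001, -0.168]
contact_force: [-1.1, -0.6, 0.3]
grip_width: 0.997
grip_force: 0.0
```

>>> servo_tool([
  [0, 1, 15],
  [0, 0, 15],
  [0, 0, 15],
  [0, 0, 15],
  [0, 0, 12],
  [0, 0, 10],
  [0, 0, 0],
  [0, 0, 0],
], yaw=[0, 0, 0, 0, 0, 0, 0, 0], gripper=[0.85, 0.85, 0.85, 0.85, 0.85, 0.85, 0.85, 0.85])

```text
t: 3.48
tool_pos: [637.8, -198.8, 30.7]
eef_rot: [3.141, -0.001, -0.168]
contact_force: [-0.2, 0.0, -0.1]
grip_width: 0.851
grip_force: 0.0
```

```bash
python3 - <<'E'
from h import *
s=grab_frame("scene")[:,:,::-1]; t=grab_frame("top")[:,:,::-1]
cv2.imwrite("pics/g1.png",np.vstack([cv2.resize(s[150:230,130:290],(600,300),interpolation=3),cv2.resize(t[100:160,350:470],(600,300),interpolation=3)]))
E
```

```text
(no output)
```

View pics/g1.png

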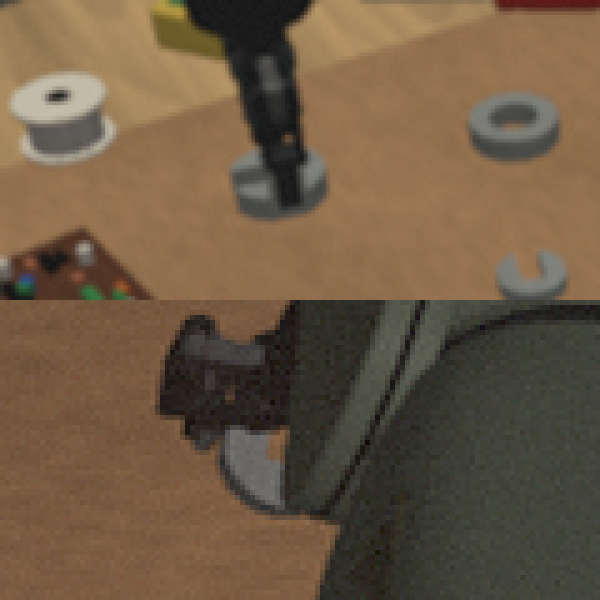

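The scene picture shows the near finger reaching almost to the foot of the disc, with its tip at about (288,207) and the disc's foot at about (285,215). It is centred on the flat, so I'll close.

>>> servo_tool([
  [0, 0, 0],
  [0, 0, 0],
  [0, 0, 0],
  [0, 0, 0],
  [0, 0, 0],
  [0, 0, 0],
  [0, 0, -3],
  [0, 0, -6],
  [0, 0, -10],
  [0, 0, -10],
  [0, 0, 0],
], yaw=[0, 0, 0, 0, 0, 0, 0, 0, 0, 0, 0], gripper=[0.5, 0.5, 0.5, 0.5, 0.5, 0.5, 0.5, 0.5, 0.5, 0.5, 0.5], squeeze=60)

```text
t: 4.95
tool_pos: [638.2, -199.0, 60.7]
eef_rot: [3.141, -0.003, -0.168]
contact_force: [0.6, 0.6, -3.8]
grip_width: 0.646
grip_force: 63.8
```

>>> servo_tool([
  [0, 0, -10],
  [0, 0, -10],
  [0, 0, -10],
  [0, 0, -10],
  [0, 0, -10],
  [0, 0, -10],
  [0, 0, -10],
  [0, 0, -10],
  [0, 0, -10],
  [0, 0, -10],
  [0, 0, -5],
  [0, 0, 0],
  [0, 0, 0],
  [0, 0, 0],
  [0, 0, 0],
  [0, 0, 0],
  [0, 0, 0],
  [0, 0, 0],
  [0, 0, 0],
  [0, 0, 0],
], yaw=[-0.148, -0.148, -0.148, -0.148, -0.148, -0.148, -0.148, -0.148, -0.148, -0.148, -0.148, -0.148, -0.148, -0.148, -0.148, -0.148, -0.148, -0.148, -0.148, 0], gripper=[0.5, 0.5, 0.5, 0.5, 0.5, 0.5, 0.5, 0.5, 0.5, 0.5, 0.5, 0.5, 0.5, 0.5, 0.5, 0.5, 0.5, 0.5, 0.5, 0.5])

```text
t: 7.45
tool_pos: [637.1, -198.7, 164.0]
eef_rot: [-3.141, -0.001, 2.642]
contact_force: [1.4, -1.0, -3.3]
grip_width: 0.642
grip_force: 64.0
```

>>> servo_tool([
  [17.3, 18, 0],
  [17.3, 18, 0],
  [17.3, 18, 0],
  [17.3, 18, 0],
  [17.3, 18, 0],
  [17.3, 18, 0],
  [17.3, 18, 0],
  [17.3, 18, 0],
  [17.3, 18, 0],
  [17.3, 18, 0],
  [17.3, 18, 0],
  [17.3, 18, 0],
  [17.3, 18, 0],
  [17.3, 18, 0],
  [17.3, 18, 0],
  [17.3, 18, 0],
  [0, 0, 0],
  [0, 0, 0],
  [0, 0, 0],
], yaw=[0, 0, 0, 0, 0, 0, 0, 0, 0, 0, 0, 0, 0, 0, 0, 0, 0, 0, 0], gripper=[0.5, 0.5, 0.5, 0.5, 0.5, 0.5, 0.5, 0.5, 0.5, 0.5, 0.5, 0.5, 0.5, 0.5, 0.5, 0.5, 0.5, 0.5, 0.5])

```text
t: 9.82
tool_pos: [531.8, 185.9, 164.3]
eef_rot: [-3.141, 0.0, 2.643]
contact_force: [0.1, -0.3, -2.3]
grip_width: 0.645
grip_force: 64.1
```

```bash
python3 - <<'E'
from h import *
s=grab_frame("scene")[:,:,::-1]; t=grab_frame("top")[:,:,::-1]
cv2.imwrite("pics/g2.png",np.vstack([cv2.resize(s[200:300,270:400],(520,400),interpolation=3),cv2.resize(t[130:200,170:300],(520,200),interpolation=3)]))
E
```

```text
(no output)
```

View pics/g2.png

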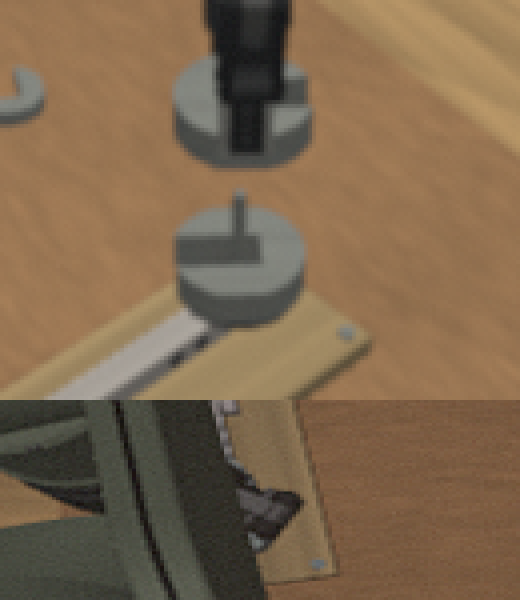

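The upper weight (centre about (242,95)) hangs level over the stem (tip at (239,193)), with its slot facing right while the lower one's faces left. I'll lower it now.

>>> servo_tool([
  [0.7, 1.3, 0],
  [0, 0, 8],
  [0, 0, 8],
  [0, 0, 8],
  [0, 0, 8],
  [0, 0, 8],
  [0, 0, 8],
  [0, 0, 8],
  [0, 0, 6],
  [0, 0, 3],
  [0, 0, 0],
  [0, 0, 0],
], yaw=[0, 0, 0, 0, 0, 0, 0, 0, 0, 0, 0, 0], gripper=[0.5, 0.5, 0.5, 0.5, 0.5, 0.5, 0.5, 0.5, 0.5, 0.5, 0.5, 0.5])

```text
t: 11.42
tool_pos: [531.9, 188.0, 99.6]
eef_rot: [3.141, 0.001, 2.644]
contact_force: [0.3, 0.1, -3.0]
grip_width: 0.647
grip_force: 64.1
```

>>> servo_tool([
  [0, 0, 1],
  [0, 0, 1],
  [0, 0, 1],
  [0, 0, 1],
  [0, 0, 0.5],
  [0, 0, 0],
  [0, 0, 0],
], yaw=[0, 0, 0, 0, 0, 0, 0], gripper=[0.5, 0.5, 0.5, 0.5, 0.5, 0.5, 0.5])

```text
t: 12.3
tool_pos: [531.7, 188.0, 94.8]
eef_rot: [3.142, 0.0, 2.644]
contact_force: [0.5, -0.1, -2.5]
grip_width: 0.639
grip_force: 64.1
```

>>> servo_tool([
  [0, 0, 0.5],
  [0, 0, 0.5],
  [0, 0, 0],
  [0, 0, 0],
], yaw=[0, 0, 0, 0], gripper=[0.5, 0.5, 0.5, 0.5])

```text
t: 12.8
tool_pos: [531.8, 188.0, 94.4]
eef_rot: [3.141, 0.0, 2.644]
contact_force: [-1.6, -0.5, 5.3]
grip_width: 0.639
grip_force: 64.9
```

Contact is made: the vertical force went from -2.5 to +5.3 N. I'll release gradually.

>>> servo_tool([
  [0, 0, 0],
  [0, 0, 0],
  [0, 0, 0],
  [0, 0, 0],
  [0, 0, 0],
  [0, 0, 0],
  [0, 0, 0],
  [0, 0, -3],
  [0, 0, -6],
  [0, 0, -10],
  [0, 0, -15],
  [0, 0, -20],
  [0, 0, -30],
  [0, 0, -30],
  [0, 0, -30],
  [0, 0, 0],
], yaw=[0, 0, 0, 0, 0, 0, 0, 0, 0, 0, 0, 0, 0, 0, 0, 0], gripper=[0.66, 0.68, 0.72, 0.76, 0.8, 0.85, 0.85, 0.85, 0.85, 0.85, 0.85, 0.85, 0.85, 0.85, 0.85, 0.85], squeeze=20)

```text
t: 14.8
tool_pos: [533.0, 188.4, 241.3]
eef_rot: [3.137, 0.005, 2.644]
contact_force: [-0.1, -0.6, -0.3]
grip_width: 0.846
grip_force: 0.0
```

```bash
python3 - <<'E'
from h import *
s=grab_frame("scene")[:,:,::-1]
cv2.imwrite("pics/g3.png",cv2.resize(s[200:300,270:400],(650,500),interpolation=3))
E
```

```text
(no output)
```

View pics/g3.png

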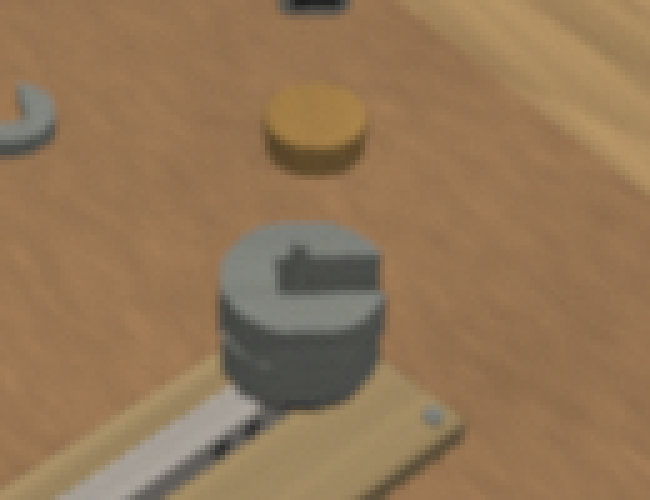

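The two discs are stacked flat: the upper spans columns 220–384 and the lower 224–382. The stem is at (298,250) inside the upper slot, which opens to the right, opposite to the lower one.

```bash
python3 -c "from plant import *; print(finish_job())"
```

```text
the job is handed in; nothing more can be done
None
```

The second large weight is on the hanger, flat on the first with its slot facing the opposite way; I set it down gently, the gripper is clear, and the job was handed in at about 15 s (no verdict was returned).

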